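# Set a pair of ball knobs on their photo stand

## Robot

A 6-joint arm with a two-finger parallel gripper is mounted at the origin on the work surface. World frame = base frame: x ahead of the robot, y to its left, z up, the work surface at z = 0. Lengths are in m, angles in rad, forces in N, time in s.
With the tool pointing down it reaches from about 0.35 to 0.8 m from the base axis. Payload 7.3 kg.
Tool frame: the origin (TCP) lies on the centre line of the jaws, within the pads' length; the fingertips stand 8 mm ahead of it and the grasp point (between the pads) lies 11 mm behind it (nose_length is the z of the fingertips in the tool frame, in m); z points along the fingers, y is the line along which they close (so a half turn about z gives the same grasp; the last joint's range is limited). The gripper opens to 85 mm and grips with 20 to 120 N. Pads are 22 mm wide; open, the fingers measure 114 mm over their backs; the gripper's body (76 mm by 85 mm) begins 54 mm behind the grasp point. The pads swing forward as they close: fully open they stand 13 mm farther back than shut.
Start: joints at [1.185, 0.342, 1.524, -0, 1.275, -0.146], TCP at [0.125, 0.51, 0.239] pointing down, gripper open.
Joint ranges: [-2.53, 2.53], [-0.77, 2.02], [0.04, 2.7], [-1, 4.14], [0.28, 2.66], [-3.11, 3.11]. Speed limits (rad/s): [2.57, 2.57, 3.14, 3.14, 3.14, 3.14].

## Interface

Orientations are given as a unit quaternion [x, y, z, w].
In Python, from station import * gives the robot as it stands. The module is installed in compiled form; this text tells all that it offers.
- The arm moves only by the tool servo_tool, never from a script. Its argument "targets" is one flat list of numbers, 7 for each row, row after row: the shift along the tool's x, y, z in mm, then the turn, a rotation vector about the tool's x, y, z in rad, then the closure, from 0 (fully open) to 1 (shut). A call has exactly 5 rows; each row is the pose to reach, as a shift and turn from the pose commanded when the call began, along the tool's axes at that moment; what a row does not reach only later rows make up. A row lasts 1/12 s, in which the tool goes at most 41.7 mm and 7.16 degrees, less where a joint would pass 70% of its speed; a pose out of reach is approached as far as the arm can. A call with a gripper value outside its range is refused whole. The fingers move at their own pace and stop on an object; "grip_force" is the grip in N (left out, the last holds). Time passes only in rows, so rows that repeat a pose let the fingers close, or fill a call up. It gives the time, the measured TCP pose, the force, the opening and the grip force at its end, in the units of the state.
- observe(): the state, without advancing time (a new reading comes with each control period).
- snapshot(name): name is "scene" or "top" or "wrist"; returns a dict with "pixels" (384x512x3 uint8, red, green, blue), "fx", "fy", "cx", "cy" (pixels), "rvec" (rotation vector, rad) and "tvec" (3), from world to camera coordinates, as OpenCV has them. Camera axes: x right, y down, z forward; pixel columns grow to the right and rows downward; lengths in m; the calibration is good to about 2 mm. A picture is of the moment at which its call begins. There is no depth.
- job_done(): hands the job in; it is judged then, once.
Trained networks look in a picture, given as the dict that the camera call returned (one of the last four; its "shot" number tells which), for a name from the list of things; names that differ only in an ending like _2 or _b are one class to them, and where a whole thing is asked for, a point or a joint stands for the part that bears it (a point fixed in the world has none). Each returns a list of dicts, best first, with "conf" (0 to 1); they miss things now and then, are a little off and sometimes report something else, mostly with a low value. They report only what shows in the picture. A call takes as long as a camera call. They do not tell look-alikes from the thing itself.
- trace(thing, picture): "mask" (384x512 bool, what is visible of it).
- spot_point(thing, picture): "centre" ([x, y, z] in m, in world coordinates, good to about 4 mm: a listed point, or the origin of a listed thing).
The state is a dict: "t": time; "qpos": joint angles; "qvel": joint speeds; "effort": joint torques, N m; "eef_pos": TCP position; "tool_rot": TCP orientation; "force": force on the tool from outside, world axes, zero at the start; "ft_torque": the same for the moment, N m; "opening": finger opening in m; "grip_force": force on a finger pad.
Only numpy, scipy, OpenCV 4.12 (cv2) and the standard library are available. Lean on these libraries where they do the work, as an engineer would, in place of code of your own. Each camera call takes 0.05 s, during which the arm holds its last target. There are 200 camera calls.

## Task

The parts store is about to photograph a pair of gear-lever ball knobs, but their little stand has toppled. Stand it upright on the bench beside the white photo board and let go of it, then take it again, set it upright on the middle of the board and let go. Then set the two large ball knobs in the two dimples on top of the stand, one in each, so that they stay there; leave the small knob, the little box, the piston, the can and the jar where they are.

Things in the scene. Friction and masses are not known exactly. Their poses are not given: they have to be found in the camera images.
- stand_mid (a point): Centre of the knob stand, 92 mm tall, 0.19-0.35 kg: square metal base 64 x 64 x 10 mm; square wooden stem 22 x 22 mm, 68 mm long, on its middle; on that a flat wooden top bar 38 (own x) x 96 (own y) x 14 mm thick. This point is on the stem axis, 46 mm from the underside; own z runs along the stem from base to top bar.
- stand: The same stand, origin under the base's middle. It starts toppled, resting on an edge of the base and a short end of the top bar: own x level, own y up, stem rising 12 degrees from base to top bar, which points to the robot's right and back towards it; bar's middle 48 mm up. The base is heavy: once within 45 degrees of upright it drops upright by itself.
- seat_1 (a point): Where a large knob's centre lies when it rests in the dimple at the stand's own y = -28 mm: 17 mm above the top bar's upper face, 109 mm above the stand's underside. The two dimples in that face are round, 27 mm wide, 7 mm deep. Moves with the stand, same axes.
- seat_2 (a point): The same for the dimple at own y = +28 mm.
- knob_1_mid (a point): Centre of the first large ball knob: black plastic ball 44 mm across with a small brass thread insert, about 70 g, loose on the bench; it rolls when pushed. Its axes mean nothing.
- knob_2_mid (a point): Centre of the second large ball knob, identical to the first; either may go in either dimple.
- small_knob_mid (a point): Centre of a small black ball knob 28 mm across lying loose on the bench: not part of the pair, to be left alone.
- board_mid (a point): Middle of the upper face of the photo board: flat white board 160 x 160 x 8 mm, fixed on the bench; x and y along its edges, z up.
- plug_box: Small cardboard box 26 x 30 x 26 mm standing on the bench; origin under its middle. Bystander.
- piston: Aluminium engine piston 52 mm across and 45 mm tall standing on the bench; origin under its middle. Bystander.
- can: Metal can 54 mm across and 150 mm tall; origin under its middle. Bystander.
- jar: Glass jar with steel lid, 64 mm across and 80 mm tall; origin under its middle. Bystander.
Mind the look-alikes: they are no part of the job. What is shaped like the stand but orange or pink is not meant. Leave any blue or pink look-alike of the part that bears knob_2_mid alone.

How it is judged:
On the way, in this order (a step that is already met when the one before it is completed fails the run):
1. The stand stands upright on the bench, off the board, untouched (angle between stand_mid's own z axis and vertical below 0.1 rad and height (world z) of stand_mid below 0.05 m and contact force between stand and the arm below 0.1 N and contact force between stand and the fingers below 0.1 N), for 0.2 s.
2. The stand stands upright on the middle of the board, untouched (angle between stand_mid's own z axis and vertical below 0.1 rad and height (world z) of stand_mid between 0.05 and 0.058 m and horizontal distance between stand_mid and board_mid below 0.035 m and contact force between stand and the arm below 0.1 N and contact force between stand and the fingers below 0.1 N), for 0.2 s.
At the end, for the whole second after the job is handed in: The stand is upright (within 6 degrees) on the photo board, its axis within 35 mm of the board's middle; each large knob rests in its own dimple (centre within 6 mm of the seat point); all three are at rest (angle between stand_mid's own z axis and vertical below 0.1 rad and height (world z) of stand_mid between 0.05 and 0.058 m and horizontal distance between stand_mid and board_mid below 0.035 m and ((distance between knob_1_mid and seat_1 below 0.006 m and distance between knob_2_mid and seat_2 below 0.006 m) or (distance between knob_1_mid and seat_2 below 0.006 m and distance between knob_2_mid and seat_1 below 0.006 m)) and linear speed of each of stand, knob_1, knob_2 below 0.02 m/s); the robot touches nothing.
It fails at once if The small knob, box, piston, can or jar is moved by more than 25 mm (distance of any of small_knob_mid, plug_box, piston, can, jar from where it was at the start of the episode above 0.025 m).
It also fails if it takes over 64 s, if anything falls off the work surface, if the arm or the gripper's body presses on something with over 40 N, if the wrist force passes 120 N, or if a joint passes its speed limit or range.

## Working session

There is one attempt and no reset: what is moved stays moved. The work goes in short steps, Python scripts to look and compute and a tool call to move; the robot and the scene stay as the last step left them, time stands still between calls to the robot, and variables do not carry over. Pictures are saved under pics/ and viewed, at most 10 in all, crops included, and the job is handed in when it is done.

Besides the shell and the picture viewer there is one more tool, called after "Call:" as name(argument=value, ...), one argument or row to a line, values as JSON. servo_tool: Moves the arm, as the interface text tells. Its arguments: {"type":"object","properties":{"targets":{"type":"array","items":{"type":"number"}},"grip_force":{"type":"number"}},"required":["targets"]}

```bash
mkdir -p pics
cat > h.py <<'E'
from station import *
import numpy as np, cv2
from scipy.spatial.transform import Rotation as R
def save(p,n): cv2.imwrite('pics/'+n+'.png',p["pixels"][:,:,::-1])
def uv(p,X):
    K=np.array([[p["fx"],0,p["cx"]],[0,p["fy"],p["cy"]],[0,0,1.]])
    return cv2.projectPoints(np.array(X,float).reshape(-1,3),np.array(p["rvec"],float),np.array(p["tvec"],float),K,None)[0].reshape(-1,2)
def ray(p,u,v,z):
    Rm=R.from_rotvec(p["rvec"]).as_matrix(); c=-Rm.T@np.array(p["tvec"]); d=Rm.T@np.array([(u-p["cx"])/p["fx"],(v-p["cy"])/p["fy"],1])
    return c+d*(z-c[2])/d[2]
def pose():
    s=observe(); return np.array(s["eef_pos"]),R.from_quat(s["tool_rot"]),s
def togo(pos,Rt):
    p,r,s=pose(); return np.round(r.inv().apply(np.array(pos)-p)*1000,1), np.round((r.inv()*Rt).as_rotvec(),3)
E
python3 - <<'E'
from h import *
np.set_printoptions(precision=3,suppress=True)
p,r,s=pose(); print(s["t"],p,r.as_matrix())
a=snapshot("scene");b=snapshot("top")
cv2.imwrite('pics/a.png',cv2.resize(a["pixels"],(800,600))[:,:,::-1]);cv2.imwrite('pics/b.png',cv2.resize(b["pixels"],(800,600))[:,:,::-1])
for n,q in(("scene",a),("top",b)):
  for th in("stand_mid","stand","seat_1","knob_1_mid","small_knob_mid","board_mid","plug_box","piston","can","jar"):
    for d in spot_point(th,q): print(n,th,round(d["conf"],2),np.array(d["centre"]),uv(q,d["centre"])[0].round())
E
```

```text
0.0 [0.125 0.51  0.239] [[-0.971  0.238 -0.001]
 [ 0.238  0.971 -0.001]
 [ 0.    -0.002 -1.   ]]
scene stand_mid 0.93 [0.388 0.248 0.038] [361. 187.]
scene stand_mid 0.82 [0.52  0.158 0.038] [320. 208.]
scene stand_mid 0.75 [0.718 0.243 0.039] [336. 267.]
scene stand 0.88 [0.402 0.288 0.037] [374. 193.]
scene stand 0.82 [0.695 0.284 0.03 ] [355. 267.]
scene stand 0.6 [0.564 0.186 0.03 ] [326. 222.]
scene seat_1 0.95 [0.464 0.122 0.025] [312. 197.]
scene seat_1 0.91 [0.374 0.197 0.082] [346. 169.]
scene seat_1 0.84 [0.755 0.203 0.083] [317. 261.]
scene seat_1 0.83 [0.474 0.128 0.077] [314. 185.]
scene seat_1 0.56 [0.762 0.19  0.026] [309. 279.]
scene knob_1_mid 0.69 [0.491 0.407 0.022] [413. 226.]
scene knob_1_mid 0.28 [ 0.572 -0.191  0.009] [199. 200.]
scene small_knob_mid 0.45 [ 0.471 -0.008  0.012] [269. 192.]
scene small_knob_mid 0.17 [ 0.575 -0.192  0.006] [198. 201.]
scene board_mid 0.6 [ 0.574 -0.192  0.006] [198. 201.]
scene plug_box 0.47 [ 0.551 -0.019 -0.004] [256. 212.]
scene piston 0.55 [ 0.65  -0.361  0.002] [134. 205.]
scene can 0.86 [ 0.576 -0.451 -0.003] [123. 186.]
sc
[... 546 characters left out ...]
63 [0.473 0.133 0.079] [201. 235.]
top seat_1 0.57 [0.372 0.183 0.024] [187. 275.]
top seat_1 0.3 [ 0.549 -0.017 -0.003] [255. 210.]
top knob_1_mid 0.65 [0.491 0.413 0.019] [104. 238.]
top knob_1_mid 0.35 [ 0.466 -0.008  0.013] [254. 238.]
top knob_1_mid 0.16 [0.565 0.18  0.033] [185. 206.]
top small_knob_mid 0.52 [ 0.466 -0.007  0.017] [253. 238.]
top board_mid 0.55 [ 0.572 -0.189  0.007] [314. 197.]
top plug_box 0.47 [ 0.577 -0.191  0.006] [314. 196.]
top plug_box 0.43 [ 0.548 -0.018 -0.003] [255. 210.]
top piston 0.68 [ 0.65  -0.359 -0.001] [368. 169.]
top can 0.8 [ 0.57  -0.456 -0.004] [404. 193.]
top can 0.3 [ 0.639  0.417 -0.001] [106. 189.]
top jar 0.78 [0.64  0.417 0.   ] [106. 188.]
```

View pics/a.png

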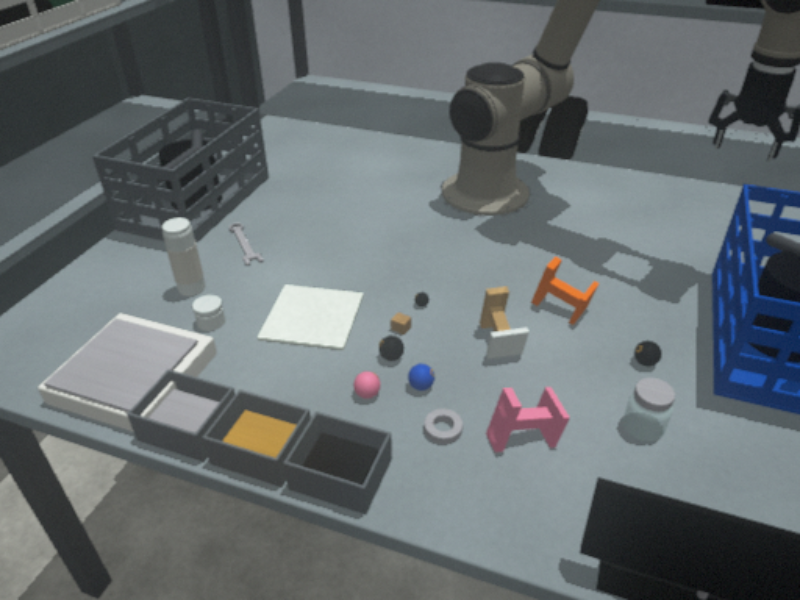

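View pics/b.png

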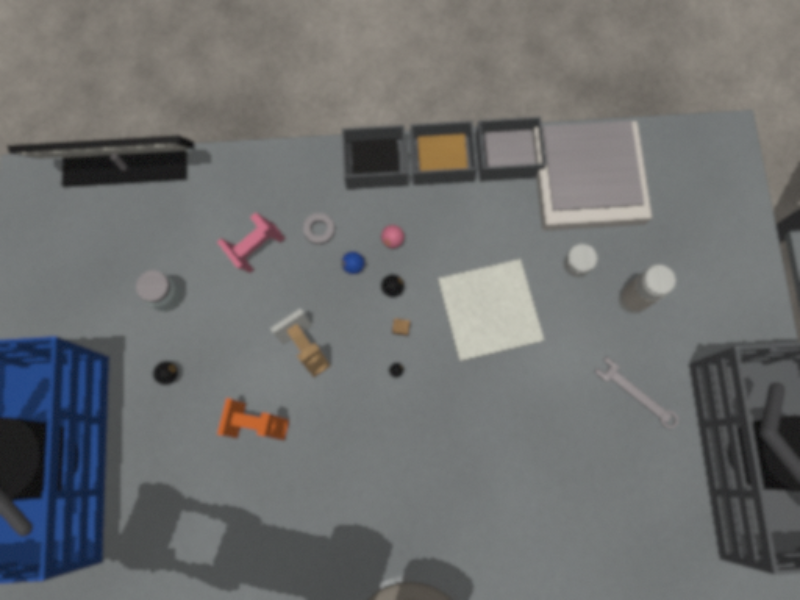

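The scene view (800x600) shows three stand shapes: wood with a white base at (500,325), orange at (565,290) and pink at (528,420). The wooden one is the stand, since the text excludes the other two. The balls are large black at (648,353) and (391,347), small black at (422,299), blue at (421,377) and pink at (367,385). The two large black ones are the pair. I'll check this in an enlarged crop and take measurements.

Run:
```python
from h import *
np.set_printoptions(precision=3,suppress=True)
a=snapshot("scene");b=snapshot("top")
cv2.imwrite('pics/c.png',cv2.resize(a["pixels"][160:280,230:430],(800,480),interpolation=3)[:,:,::-1])
for n,q in(("scene",a),("top",b)):
  for d in trace("knob_1_mid",q)+trace("small_knob_mid",q):
    m=d["mask"];v,u=np.nonzero(m)
    if len(u): print(n,round(d["conf"],2),len(u),u.mean().round(1),v.mean().round(1),ray(q,u.mean(),v.mean(),.022),q["pixels"][m].mean(0).round())
  # dark blobs
  g=(q["pixels"].max(2)<50).astype(np.uint8);k,l,st,c=cv2.connectedComponentsWithStats(g)
  for i in range(1,k):
    if 20<st[i,4]<500: 
      X=ray(q,*c[i],.022)
      if .3<X[0]<.8 and abs(X[1])<.6: print(n,'dark',st[i,4],c[i],X)
d=np.array([-.866,-.5,0]);e=np.radians(12);Z=np.cos(e)*d+np.sin(e)*np.array([0,0,1]);Y=-np.sin(e)*d+np.cos(e)*np.array([0,0,1]);O=np.array([.563,.181,.0313])
for y,z in((0,0),(0,.046),(-.028,.109),(.028,.109)): print(O+y*Y+z*Z)
```

```text
scene 0.65 226 414.0 225.5 [0.487 0.408 0.022] [56. 59. 58.]
scene 0.33 2026 198.8 202.4 [ 0.595 -0.177  0.022] [222. 230. 222.]
top 0.58 206 105.2 238.4 [0.489 0.409 0.022] [44. 43. 41.]
top dark 125 [250.736 182.688] [ 0.624 -0.009  0.022]
top dark 40 [452.   231.95] [ 0.445 -0.565  0.022]
top dark 135 [105.244 238.696] [0.488 0.409 0.022]
top dark 41 [253.073 236.293] [ 0.468 -0.006  0.022]
top dark 69 [466.232 266.913] [ 0.346 -0.588  0.022]
top dark 79 [ 37.924 293.709] [0.348 0.591 0.022]
[0.563 0.181 0.031]
[0.524 0.159 0.041]
[0.466 0.125 0.027]
[0.476 0.131 0.081]
```

View pics/c.png

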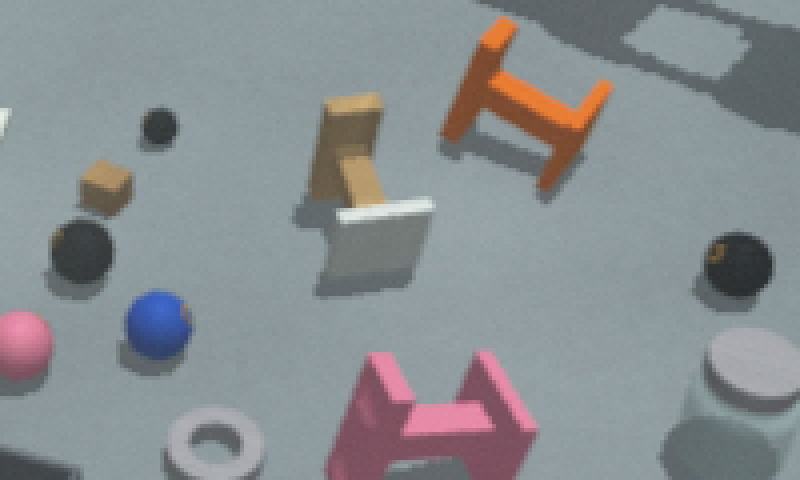

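The crop confirms it. The wooden stand with the white base is at (370,190), the large black knobs with brass inserts are at (82,250) and (738,265), and the small knob is at (160,127). Next I go above the stem.

```bash
cat >> h.py <<'E'
up=np.array([0,0,1.])
def frame(z,y):
    z=z/np.linalg.norm(z);y=y-z*(y@z);y/=np.linalg.norm(y);return R.from_matrix(np.c_[np.cross(y,z),y,z])
E
python3 - <<'E'
from h import *
d=np.array([-.866,-.5,0]);e=np.radians(12);Z=np.cos(e)*d+np.sin(e)*up;Y=-np.sin(e)*d+np.cos(e)*up;O=np.array([.563,.181,.0313])
F=frame(-Y,np.array([-.5,.866,0])); S=O+.046*Z; T=S+.006*Y
print(S,T,F.as_matrix().round(3)); print(togo(T+.11*Y,F)); print(togo(T,F))
E
```

```text
[0.52403451 0.15850261 0.04086394] [0.52511482 0.15912634 0.04673282] [[-0.847 -0.5   -0.18 ]
 [-0.489  0.866 -0.104]
 [ 0.208 -0.    -0.978]]
(array([-488.8, -229.9,   85. ]), array([ 0.08 ,  0.199, -0.761]))
(array([-472.3, -245.7,  192.6]), array([ 0.08 ,  0.199, -0.761]))
```

Call:
servo_tool(
  targets=[-33,-16,5,0,0,0,0,-66,-32,10,0,0,0,0,-99,-48,15,0,0,0,0,-132,-64,20,0,0,0,0,-165,-80,25,0,0,0,0],
)

```text
t: 1.82
eef_pos: [0.2669, 0.3919, 0.2142]
tool_rot: [0.119, 0.993, 0.0, 0.0]
force: [0.9, 0.5, 0.4]
opening: 0.0854
grip_force: 0.0
```

Call:
servo_tool(
  targets=[-33,-16,5,0,0,0,0,-66,-32,10,0,0,0,0,-99,-48,15,0,0,0,0,-132,-64,20,0,0,0,0,-165,-80,25,0,0,0,0],
)

```text
t: 2.23
eef_pos: [0.4085, 0.2748, 0.1893]
tool_rot: [0.12, 0.993, 0.0, 0.0]
force: [0.4, 0.6, 0.2]
opening: 0.0858
grip_force: 0.0
```

Call:
servo_tool(
  targets=[-33,-14,5,0.01,0.02,-0.1,0,-66,-28,10,0.02,0.05,-0.2,0,-99,-42,15,0.03,0.08,-0.3,0,-132,-56,20,0.04,0.1,-0.4,0,-159,-70,35,0.05,0.13,-0.5,0],
)

```text
t: 2.65
eef_pos: [0.548, 0.1689, 0.1557]
tool_rot: [-0.132, 0.989, -0.017, -0.065]
force: [0.1, 0.5, 0.4]
opening: 0.085
grip_force: 0.0
```

Run:
```python
from h import *
np.set_printoptions(precision=3,suppress=True)
d=np.array([-.866,-.5,0]);e=np.radians(12);Z=np.cos(e)*d+np.sin(e)*up;Y=-np.sin(e)*d+np.cos(e)*up;O=np.array([.563,.181,.0313])
F=frame(-Y,np.array([-.5,.866,0])); S=O+.046*Z; T=S+.006*Y
print(togo(T+.11*Y,F), observe()["t"])
w=snapshot("wrist"); save(w,"w1")
for th in ("stand_mid","stand","seat_1"):
  for q in spot_point(th,w): print(th,round(q["conf"],2),q["centre"])
```

```text
(array([2.4, 2.5, 1.6]), array([ 0.028,  0.073, -0.257])) 2.65
stand_mid 0.78 [0.3889, 0.2511, 0.0411]
stand_mid 0.73 [0.5245, 0.1559, 0.043]
stand 0.6 [0.3994, 0.2919, 0.0349]
stand 0.56 [0.5581, 0.1786, 0.0309]
seat_1 0.71 [0.3706, 0.1909, 0.0257]
```

View pics/w1.png

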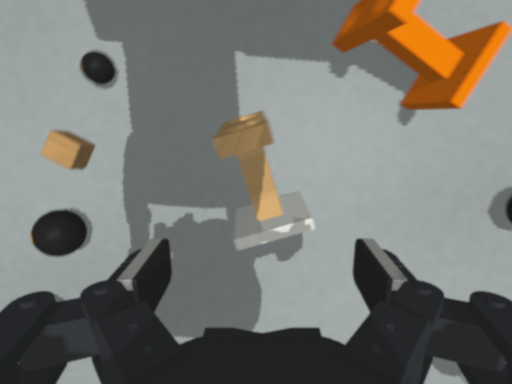

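The wrist view shows the wooden stand at about (255,180), lying where I measured it. I'll finish the turn, go down and grip.

Call:
servo_tool(
  targets=[1,1,2,0.01,0.025,-0.09,0,2,2,2,0.02,0.05,-0.18,0,2,2,2,0.028,0.073,-0.257,0,2,2,2,0.028,0.073,-0.257,0,2,2,2,0.028,0.073,-0.257,0],
)

```text
t: 3.27
eef_pos: [0.5418, 0.1729, 0.1532]
tool_rot: [-0.255, 0.961, -0.027, -0.102]
force: [0.2, 0.4, -0.4]
opening: 0.0853
grip_force: 0.0
```

Run:
```python
from h import *
np.set_printoptions(precision=3,suppress=True)
d=np.array([-.866,-.5,0]);e=np.radians(12);Z=np.cos(e)*d+np.sin(e)*up;Y=-np.sin(e)*d+np.cos(e)*up
F=frame(-Y,np.array([-.5,.866,0])); S=np.array([.523,.157,.041]); T=S+.006*Y
print(togo(T,F))
w=snapshot("wrist");print(uv(w,[S,S+.04*Z,S-.03*Z,S+.039*Z+.048*Y+[.5*.019,-.866*.019,0],S+.039*Z+.048*Y-[.5*.019,-.866*.019,0]]))
g=w["pixels"].copy()
for q in uv(w,[S,S+.032*Z,S-.036*Z,S+.039*Z+.048*Y+[.5*.019,-.866*.019,0],S+.039*Z+.048*Y-[.5*.019,-.866*.019,0]]): cv2.circle(g,tuple(int(x) for x in q),2,(255,0,0),-1)
cv2.imwrite('pics/w2.png',cv2.resize(g[60:320,100:450],(700,520))[:,:,::-1])
```

```text
(array([  0.3,  -4.6, 108.8]), array([ 0.002, -0.001, -0.005]))
[[255.203 188.304]
 [254.709 140.482]
 [255.548 221.647]
 [224.281 150.243]
 [282.089 149.989]]
```

View pics/w2.png

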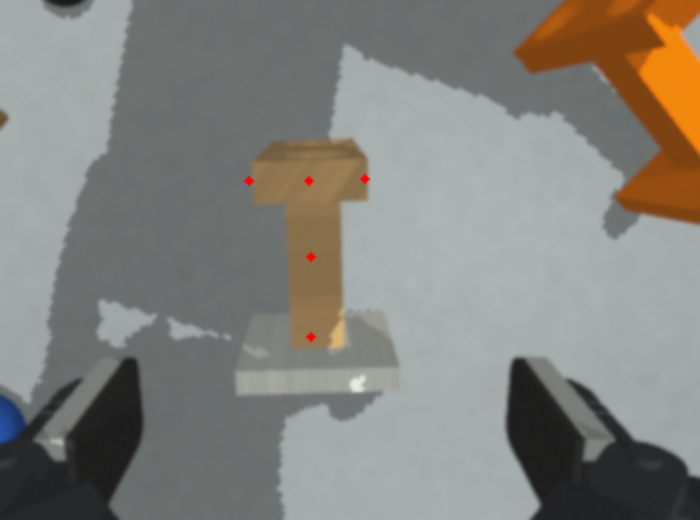

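In this crop the model points lie on the stem at (312,257), within about 2 mm, so I go down and grip.

Call:
servo_tool(
  targets=[0,-3,30,0,0,0,0,0,-3,60,0,0,0,0,0,-3,90,0,0,0,0,0,-3,108,0,0,0,0,0,-3,108,0,0,0,0],
)

```text
t: 3.73
eef_pos: [0.5207, 0.1573, 0.0439]
tool_rot: [-0.255, 0.961, -0.026, -0.106]
force: [-0.8, -0.2, 0.6]
opening: 0.0852
grip_force: 0.0
```

Call:
servo_tool(
  targets=[0,0,0,0,0,0,1,0,0,0,0,0,0,1,0,0,0,0,0,0,1,0,0,0,0,0,0,1,0,0,0,0,0,0,1],
  grip_force=70,
)

```text
t: 4.15
eef_pos: [0.5248, 0.1582, 0.0481]
tool_rot: [-0.256, 0.961, -0.027, -0.101]
force: [-0.4, -0.8, 0.1]
opening: 0.0258
grip_force: 0.0
```

Call:
servo_tool(
  targets=[0,0,0,0,0,0,1,0,0,0,0,0,0,1,0,0,0,0,0,0,1,0,0,0,0,0,0,1,0,0,0,0,0,0,1],
)

```text
t: 4.57
eef_pos: [0.5248, 0.1582, 0.0482]
tool_rot: [-0.256, 0.961, -0.027, -0.101]
force: [0.1, 0.4, 5.6]
opening: 0.0198
grip_force: 69.0
```

Call:
servo_tool(
  targets=[6,0,-26,0,0,0,1,11,0,-52,0,0,0,1,17,0,-78,0,0,0,1,17,0,-78,0,0.12,0,1,17,0,-78,0,0.24,0,1],
)

```text
t: 4.98
eef_pos: [0.5247, 0.1576, 0.1309]
tool_rot: [-0.25, 0.942, -0.058, -0.216]
force: [1.6, -0.6, -3.3]
opening: 0.0199
grip_force: 68.8
```

Call:
servo_tool(
  targets=[0,0,0,0,0.12,0,1,0,0,0,0,0.24,0,1,0,0,0,0,0.36,0,1,0,0,0,0,0.48,0,1,0,0,0,0,0.6,0,1],
)

```text
t: 5.4
eef_pos: [0.5244, 0.1583, 0.1268]
tool_rot: [-0.222, 0.835, -0.129, -0.487]
force: [0.5, -1.1, -3.3]
opening: 0.02
grip_force: 69.0
```

Call:
servo_tool(
  targets=[0,0,0,0,0.12,0,1,0,0,0,0,0.12,0,1,0,0,0,0,0.12,0,1,0,0,0,0,0.12,0,1,0,0,0,0,0.12,0,1],
)

```text
t: 5.82
eef_pos: [0.5246, 0.1578, 0.1294]
tool_rot: [-0.215, 0.807, -0.141, -0.532]
force: [0.6, -0.6, -1.2]
opening: 0.0198
grip_force: 69.0
```

Run:
```python
from h import *
np.set_printoptions(precision=3,suppress=True)
p,r,s=pose();print(p,r.as_matrix(),s["qpos"],s["opening"])
a=snapshot("scene");cv2.imwrite('pics/d.png',cv2.resize(a["pixels"][100:280,230:430],(666,600),interpolation=3)[:,:,::-1])
for q in spot_point("stand_mid",a)+spot_point("stand",a): print(round(q["conf"],2),q["centre"])
```

```text
[0.525 0.158 0.129] [[-0.343 -0.497 -0.797]
 [-0.196  0.868 -0.456]
 [ 0.919 -0.    -0.395]] [ 0.276  1.198  0.674 -0.332  2.395 -1.917] 0.019833196298396076
0.89 [0.5141, 0.151, 0.122]
0.85 [0.7218, 0.2428, 0.0396]
0.74 [0.3884, 0.2491, 0.0387]
0.83 [0.5368, 0.1636, 0.085]
0.67 [0.4024, 0.2903, 0.0328]
0.67 [0.6938, 0.2851, 0.0297]
```

View pics/d.png

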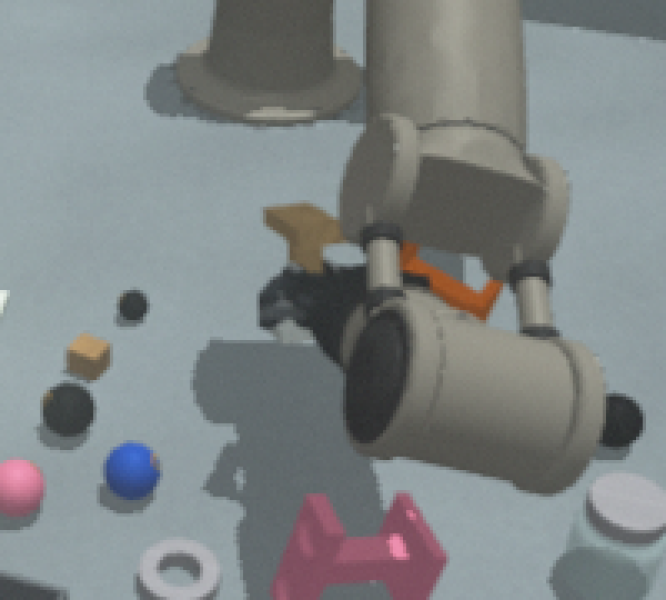

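The stand is held tilted at (300,240) in the crop, about 23° from upright. The wrist drum hangs above the pink look-alike, so I move the stand toward the robot before lowering it.

Call:
servo_tool(
  targets=[13,-2,29,0,0,0,1,26,-4,58,0,0,0,1,38,-6,88,0,0,0,1,18,-6,97,0,0,0,1,0,-6,105,0,0,0,1],
)

```text
t: 6.38
eef_pos: [0.4421, 0.1038, 0.0883]
tool_rot: [-0.214, 0.806, -0.141, -0.533]
force: [-0.6, -0.1, -2.5]
opening: 0.0201
grip_force: 69.0
```

Call:
servo_tool(
  targets=[-10,0,4,0,0,0,1,-19,0,8,0,0,0,1,-19,0,8,0,0,0,1,-19,0,8,0,0,0,1,-19,0,8,0,0,0,1],
)

```text
t: 6.8
eef_pos: [0.4435, 0.1048, 0.0661]
tool_rot: [-0.214, 0.805, -0.142, -0.534]
force: [-0.5, 0.5, -2.6]
opening: 0.0201
grip_force: 69.0
```

Run:
```python
from h import *
np.set_printoptions(precision=3,suppress=True)
p,r,s=pose();print(p,s["force"],s["qpos"])
for c in("scene","top"):
  a=snapshot(c)
  for q in spot_point("stand_mid",a)+spot_point("stand",a): print(c,round(q["conf"],2),q["centre"])
```

```text
[0.443 0.105 0.066] [-0.493  0.454 -2.6  ] [ 0.237  1.102  1.118 -0.296  2.059 -1.826]
scene 0.86 [0.4327, 0.0996, 0.0586]
scene 0.74 [0.3906, 0.2481, 0.0369]
scene 0.61 [0.6262, -0.0073, 0.0272]
scene 0.6 [0.7237, 0.2429, 0.0405]
scene 0.82 [0.4538, 0.1108, 0.0204]
scene 0.78 [0.4028, 0.2872, 0.0357]
scene 0.62 [0.4897, 0.4092, 0.0238]
scene 0.59 [0.6923, 0.2835, 0.0282]
top 0.95 [0.389, 0.25, 0.0413]
top 0.96 [0.4032, 0.2918, 0.0327]
top 0.88 [0.4536, 0.1074, 0.0193]
```

Call:
servo_tool(
  targets=[-2,0,1,0,0.08,0,1,-4,0,2,0,0.16,0,1,-6,0,2,0,0.16,0,1,-6,0,2,0,0.16,0,1,-6,0,2,0,0.16,0,1],
)

```text
t: 7.52
eef_pos: [0.4435, 0.1049, 0.0591]
tool_rot: [-0.203, 0.76, -0.158, -0.596]
force: [0.3, -0.2, -2.9]
opening: 0.0197
grip_force: 69.1
```

Call:
servo_tool(
  targets=[-2,0,0,0,0,0,1,-3,0,1,0,0,0,1,-4,0,1,0,0,0,1,-4,0,1,0,0,0,1,-4,0,1,0,0,0,1],
)

```text
t: 7.93
eef_pos: [0.4434, 0.1048, 0.0553]
tool_rot: [-0.202, 0.76, -0.158, -0.597]
force: [-0.3, -0.2, -3.1]
opening: 0.0197
grip_force: 69.1
```

Call:
servo_tool(
  targets=[-1,0,0,0,0,0,1,-1,0,0,0,0,0,0,-1,0,0,0,0,0,0,-1,0,-4,0,0,0,0,-1,0,-10,0,0,0,0],
)

```text
t: 8.35
eef_pos: [0.4524, 0.1097, 0.0573]
tool_rot: [-0.202, 0.76, -0.158, -0.597]
force: [-0.1, -0.0, 0.5]
opening: 0.0678
grip_force: 0.0
```

Call:
servo_tool(
  targets=[0,0,-5,0,0,0,0,0,0,-25,0,0,0,0,0,0,-50,0,0,0,0,0,0,-75,0,0,0,0,0,0,-100,0,0,0,0],
)

```text
t: 8.77
eef_pos: [0.5366, 0.159, 0.0803]
tool_rot: [-0.202, 0.759, -0.158, -0.598]
force: [1.6, -1.1, -0.3]
opening: 0.0856
grip_force: 0.0
```

Run:
```python
from h import *
np.set_printoptions(precision=3,suppress=True)
p,r,s=pose();print(p,s["force"],s["qpos"])
for c in("scene","top"):
  a=snapshot(c)
  for th in("stand_mid","stand","seat_1"):
    for q in spot_point(th,a): print(c,th,round(q["conf"],2),q["centre"])
```

```text
[0.537 0.159 0.08 ] [ 1.581 -1.107 -0.267] [ 0.278  1.401  0.469 -0.432  2.555 -1.997]
scene stand_mid 0.96 [0.717, 0.2391, 0.04]
scene stand_mid 0.59 [0.4466, 0.1055, 0.0444]
scene stand 0.94 [0.4473, 0.1091, -0.0024]
scene seat_1 0.73 [0.4706, 0.1208, 0.1063]
scene seat_1 0.7 [0.7554, 0.1859, 0.0309]
scene seat_1 0.63 [0.7485, 0.1987, 0.0838]
scene seat_1 0.56 [0.4223, 0.0943, 0.1062]
scene seat_1 0.34 [0.5517, -0.0212, -0.0063]
top stand_mid 0.78 [0.3848, 0.25, 0.0438]
top stand_mid 0.71 [0.4475, 0.1084, 0.0474]
top stand_mid 0.66 [0.7205, 0.2448, 0.0378]
top stand 0.97 [0.404, 0.2876, 0.0343]
top stand 0.75 [0.4485, 0.1045, 0.0028]
top stand 0.63 [0.6261, -0.0111, 0.0209]
top seat_1 0.98 [0.376, 0.1818, 0.0282]
top seat_1 0.9 [0.3744, 0.1947, 0.0798]
top seat_1 0.78 [0.7518, 0.1838, 0.0236]
top seat_1 0.73 [0.4712, 0.124, 0.1106]
top seat_1 0.63 [0.4184, 0.0948, 0.1124]
top seat_1 0.48 [0.7521, 0.1952, 0.0816]
```

The stand is upright and released at (0.448, 0.107). The tool now comes around to point down above it.

Call:
servo_tool(
  targets=[29,0,-8,0,-0.12,0,0,58,0,-16,0,-0.24,0,0,87,0,-24,0,-0.36,0,0,116,0,-32,0,-0.48,0,0,140,0,-40,0,-0.6,0,0],
)

```text
t: 9.58
eef_pos: [0.5409, 0.1606, 0.2281]
tool_rot: [-0.24, 0.904, -0.091, -0.343]
force: [0.8, 0.2, -0.0]
opening: 0.0856
grip_force: 0.0
```

Call:
servo_tool(
  targets=[0,0,0,0,-0.12,0,0,0,0,0,0,-0.24,0,0,0,0,0,0,-0.36,0,0,0,0,0,0,-0.48,0,0,0,0,0,0,-0.6,0,0],
)

```text
t: 10.0
eef_pos: [0.5405, 0.1605, 0.2267]
tool_rot: [-0.256, 0.965, -0.016, -0.061]
force: [-0.2, 0.4, 0.2]
opening: 0.0853
grip_force: 0.0
```

Run:
```python
from h import *
np.set_printoptions(precision=3,suppress=True)
F=frame(-up,np.array([-.482,.876,0]));p,r,s=pose();print(p,s["qpos"]);print(togo([.4475,.107,.18],F)); print(togo([.573,-.19,.18],F))
```

```text
[0.54  0.161 0.227] [ 0.175  0.494  1.327 -0.042  1.439 -1.906]
(array([100.6,  -0.4,  59.8]), array([-0.   , -0.125,  0.016]))
(array([ 138.7, -320.5,   64.3]), array([-0.   , -0.125,  0.016]))
```

Call:
servo_tool(
  targets=[35,0,20,0,-0.1,0.01,0,70,0,40,0,-0.125,0.016,0,100,0,60,0,-0.125,0.016,0,100,0,60,0,-0.125,0.016,0,100,0,60,0,-0.125,0.016,0],
)

```text
t: 10.42
eef_pos: [0.4444, 0.1066, 0.1785]
tool_rot: [-0.248, 0.969, -0.0, -0.006]
force: [0.6, 0.6, 0.6]
opening: 0.0855
grip_force: 0.0
```

Run:
```python
from h import *
np.set_printoptions(precision=3,suppress=True)
F=frame(-up,np.array([-.482,.876,0]))
w=snapshot("wrist");g=w["pixels"].copy()
S=[q["centre"] for q in spot_point("seat_1",w)]+[q["centre"] for q in spot_point("stand_mid",w)];print(S)
b=np.array([.876,.482,0]);n=np.array([-.482,.876,0]);C=np.array([.4475,.107,.092])
for X in [C+i*.048*b+j*.019*n for i in(-1,1) for j in(-1,1)]:
  cv2.circle(g,tuple(int(x) for x in uv(w,X)[0]),2,(255,0,0),-1)
save(dict(pixels=g),"w3")
p,r,s=pose();print(p,s["t"]);print(togo([.4475,.107,.074],F))
```

```text
[[0.424, 0.0949, 0.1039], [0.3724, 0.1934, 0.0798], [0.4692, 0.1225, 0.1074], [0.372, 0.1862, 0.0235]]
[0.45  0.108 0.18 ] 10.5667
(array([  2.1,   0.6, 106.3]), array([-0.001, -0.004,  0.001]))
```

View pics/w3.png

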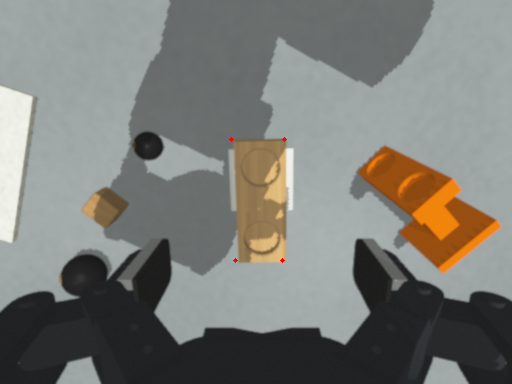

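The red bar corners match the wooden bar at (260,200), and both dimples face up. I go down, grip and lift.

Call:
servo_tool(
  targets=[2,1,35,0,0,0,0,2,1,70,0,0,0,0,2,1,106,0,0,0,0,2,1,106,0,0,0,0,2,1,106,0,0,0,1],
)

```text
t: 10.98
eef_pos: [0.4459, 0.1075, 0.0727]
tool_rot: [-0.25, 0.968, -0.001, -0.005]
force: [-0.0, 0.2, -0.2]
opening: 0.0753
grip_force: 0.0
```

Call:
servo_tool(
  targets=[0,0,0,0,0,0,1,0,0,0,0,0,0,1,0,0,0,0,0,0,1,0,0,0,0,0,0,1,0,0,0,0,0,0,1],
  grip_force=60,
)

```text
t: 11.4
eef_pos: [0.4471, 0.1075, 0.0754]
tool_rot: [-0.249, 0.968, -0.001, -0.001]
force: [-0.1, 2.3, 6.0]
opening: 0.0367
grip_force: 60.0
```

Call:
servo_tool(
  targets=[0,0,0,0,0,0,1,0,0,-20,0,0,0,1,0,0,-40,0,0,0,1,0,0,-60,0,0,0,1,0,0,-80,0,0,0,1],
)

```text
t: 11.82
eef_pos: [0.446, 0.1074, 0.1552]
tool_rot: [-0.249, 0.968, -0.001, -0.003]
force: [0.2, -0.3, -2.6]
opening: 0.0366
grip_force: 61.4
```

Run:
```python
from h import *
np.set_printoptions(precision=3,suppress=True)
F=frame(-up,np.array([-.482,.876,0]));p,r,s=pose();print(p,s["opening"],s["grip_force"],s["force"])
B=[]
for c in("scene","top"):
  a=snapshot(c)
  for q in spot_point("board_mid",a): print(c,q["conf"],q["centre"])
  for q in spot_point("stand_mid",a)+spot_point("stand",a): 
    if abs(q["centre"][1]-.107)<.04: print(q["centre"])
  h=(a["pixels"].min(2)>185).astype(np.uint8);k,l,st,ce=cv2.connectedComponentsWithStats(h)
  for i in range(1,k):
    if st[i,4]>800: print(c,st[i,4],ray(a,*ce[i],.008))
print(togo([.573,-.19,p[2]],F))
```

```text
[0.446 0.107 0.155] 0.036601308070999164 61.35054677724838 [ 0.219 -0.319 -2.593]
scene 0.6 [0.5746, -0.1927, 0.0086]
[0.4468, 0.1087, 0.078]
scene 1911 [ 0.577 -0.186  0.008]
top 0.65 [0.5758, -0.1889, 0.0059]
[0.448, 0.1086, 0.1231]
[0.4453, 0.1033, 0.0779]
top 2720 [ 0.571 -0.188  0.008]
(array([  31.8, -322. ,   -3. ]), array([ 0.001, -0.009,  0.001]))
```

Call:
servo_tool(
  targets=[3,-32,0,0,0,0,1,6,-65,0,0,0,0,1,10,-97,0,0,0,0,1,13,-129,0,0,0,0,1,16,-161,0,0,0,0,1],
)

```text
t: 12.63
eef_pos: [0.5098, -0.0427, 0.1523]
tool_rot: [-0.249, 0.968, -0.0, -0.004]
force: [0.6, -0.2, -2.8]
opening: 0.0371
grip_force: 61.8
```

Call:
servo_tool(
  targets=[3,-32,0,0,0,0,1,6,-65,0,0,0,0,1,10,-97,0,0,0,0,1,13,-129,0,0,0,0,1,16,-160,0,0,0,0,1],
)

```text
t: 13.05
eef_pos: [0.573, -0.1907, 0.152]
tool_rot: [-0.249, 0.968, -0.0, -0.004]
force: [0.6, 0.7, -1.8]
opening: 0.0369
grip_force: 61.8
```

Call:
servo_tool(
  targets=[0,0,20,0,0,0,1,0,0,40,0,0,0,1,0,0,60,0,0,0,1,0,0,68,0,0,0,1,0,0,68,0,0,0,1],
)

```text
t: 13.47
eef_pos: [0.5715, -0.1889, 0.0842]
tool_rot: [-0.249, 0.968, 0.0, -0.005]
force: [-0.0, 0.3, -2.1]
opening: 0.0372
grip_force: 62.4
```

Call:
servo_tool(
  targets=[0,0,1,0,0,0,1,0,0,2,0,0,0,1,0,0,2,0,0,0,1,0,0,2,0,0,0,1,0,0,2,0,0,0,1],
)

```text
t: 13.88
eef_pos: [0.5726, -0.1893, 0.0835]
tool_rot: [-0.249, 0.968, -0.001, -0.004]
force: [-0.8, -0.0, -1.2]
opening: 0.0369
grip_force: 62.6
```

Call:
servo_tool(
  targets=[0,0,0,0,0,0,0,0,0,0,0,0,0,0,0,0,0,0,0,0,0,0,0,0,0,0,0,0,0,0,-20,0,0,0,0],
)

```text
t: 14.3
eef_pos: [0.5707, -0.1884, 0.1002]
tool_rot: [-0.249, 0.968, 0.001, -0.006]
force: [-0.7, -0.1, 0.1]
opening: 0.0853
grip_force: 0.0
```

Call:
servo_tool(
  targets=[0,0,-40,0,0,0,0,0,0,-80,0,0,0,0,0,0,-110,0,0,0,0,0,0,-110,0,0,0,0,0,0,-110,0,0,0,0],
)

```text
t: 14.72
eef_pos: [0.5744, -0.1893, 0.2157]
tool_rot: [-0.249, 0.968, -0.002, -0.002]
force: [-0.0, 0.7, -0.5]
opening: 0.0855
grip_force: 0.0
```

Run:
```python
from h import *
np.set_printoptions(precision=3,suppress=True)
p,r,s=pose();print(p,s["t"],s["qpos"])
for c in("scene","top","wrist"):
  a=snapshot(c)
  if c=="wrist": save(a,"w4")
  for th in("stand_mid","stand","seat_1"):
    for q in spot_point(th,a):
      if q["centre"][1]<-.1: print(c,th,round(q["conf"],2),q["centre"])
  if c=="top":
   for q in spot_point("knob_1_mid",a):print(q)
# knob 2 approach: tool y closing along world y-ish
for y in ([0,1,0],[-.482,.876,0]): print(togo([.624,-.009,.20],frame(-up,np.array(y,float))))
```

```text
[ 0.574 -0.189  0.216] 14.7167 [-0.442  0.507  1.329 -0.006  1.305 -2.515]
scene stand_mid 0.61 [0.573, -0.1931, 0.0481]
scene stand_mid 0.44 [0.5746, -0.1931, 0.0057]
scene stand 0.97 [0.5745, -0.1874, 0.0071]
scene seat_1 0.97 [0.5504, -0.2035, 0.117]
{'centre': [0.4901, 0.4092, 0.0198], 'conf': 0.47}
wrist stand_mid 0.57 [0.5726, -0.1905, 0.0098]
wrist seat_1 0.8 [0.5971, -0.1734, 0.1171]
wrist seat_1 0.68 [0.5488, -0.2019, 0.1154]
wrist seat_1 0.21 [0.5704, -0.4523, -0.0015]
(array([-131.2,  133.1,   12.4]), array([-0.002, -0.007,  0.504]))
(array([-131.2,  133.1,   12.4]), array([ 0.   , -0.007,  0.001]))
```

View pics/w4.png

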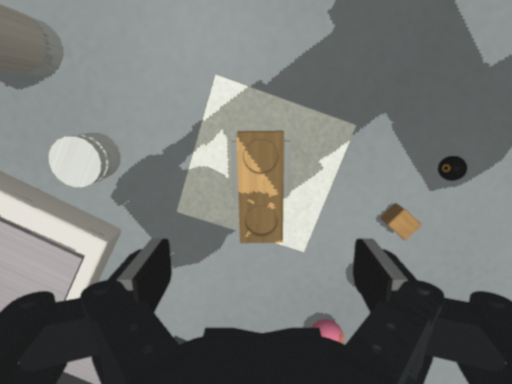

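The wrist view shows the stand upright on the board at (260,187), with both dimples visible at (262,153) and (262,213). Knob 2 is next.

Call:
servo_tool(
  targets=[-26,27,0,0,0,0,0,-52,54,0,0,0,0,0,-78,80,0,0,0,0,0,-104,107,20,0,0,0,0,-131,133,45,0,0,0,0],
)

```text
t: 15.78
eef_pos: [0.624, -0.0109, 0.1715]
tool_rot: [-0.249, 0.968, -0.002, -0.001]
force: [1.0, -0.8, -0.9]
opening: 0.0854
grip_force: 0.0
```

Call:
servo_tool(
  targets=[0,0,15,0,0,0,0,0,0,15,0,0,0,0,0,0,15,0,0,0,0,0,0,15,0,0,0,0,0,0,15,0,0,0,0],
)

```text
t: 16.2
eef_pos: [0.6232, -0.014, 0.1565]
tool_rot: [-0.249, 0.969, -0.001, -0.002]
force: [-0.1, -0.5, 0.2]
opening: 0.085
grip_force: 0.0
```

```bash
cat >> h.py <<'E'
def black(w,z=.022,near=None):
    import numpy as np
    px=w["pixels"].astype(int); out=[]
    for d in trace("knob_1_mid",w):
        (u,v),rad=cv2.minEnclosingCircle(np.argwhere(d["mask"])[:,::-1].astype(np.float32)); out.append((round(d["conf"],2),(round(u),round(v)),round(rad,1),ray(w,u,v,z).round(4),px[d["mask"]].mean(0).round()))
    return out
E
python3 - <<'E'
from h import *
np.set_printoptions(precision=4,suppress=True)
F=frame(-up,np.array([-.482,.876,0]));w=snapshot("wrist");save(w,"w5")
for o in black(w):print(o)
for q in spot_point("knob_1_mid",w):print(q, uv(w,q["centre"]))
print(pose()[0],togo([.624,-.009,.016],F))
E
```

```text
{'centre': [0.6286, -0.0074, 0.0203], 'conf': 0.15} [[264.4887 191.608 ]]
[ 0.6229 -0.0137  0.156 ] (array([ -4. ,   3.8, 140. ]), array([-0.001, -0.006, -0.   ]))
```

View pics/w5.png

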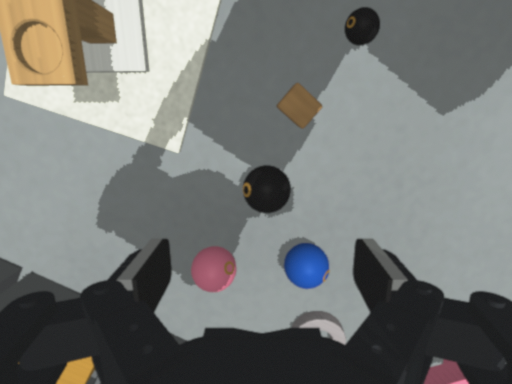

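The knob is at (267,189) in the wrist view, with the blue and pink balls clear below it at (306,265) and (214,270) and the box at (300,105).

Run:
```python
from h import *
np.set_printoptions(precision=4,suppress=True)
F=frame(-up,np.array([-.482,.876,0]));w=snapshot("wrist")
X=ray(w,267,189,.022);print(X,togo([X[0],X[1],.016],F),pose()[0])
```

```text
[ 0.6244 -0.0065  0.022 ] (array([ -5.7,   5.5, 139.7]), array([-0.001, -0.006, -0.   ])) [ 0.6228 -0.0136  0.1558]
```

Call:
servo_tool(
  targets=[-5,5,35,0,0,0,0,-5,5,70,0,0,0,0,-5,5,105,0,0,0,0,-5,5,140,0,0,0,0,-5,5,140,0,0,0,0],
)

```text
t: 16.82
eef_pos: [0.6189, -0.0062, 0.0082]
tool_rot: [-0.249, 0.968, 0.001, -0.009]
force: [-1.6, 0.1, -0.8]
opening: 0.0858
grip_force: 0.0
```

Call:
servo_tool(
  targets=[0,0,0,0,0,0,0.2,0,0,0,0,0,0,0.4,0,0,0,0,0,0,0.6,0,0,0,0,0,0,1,0,0,0,0,0,0,1],
  grip_force=30,
)

```text
t: 17.23
eef_pos: [0.6256, -0.0068, 0.0178]
tool_rot: [-0.249, 0.968, -0.002, -0.001]
force: [0.5, -0.9, 7.1]
opening: 0.0422
grip_force: 29.8
```

Call:
servo_tool(
  targets=[0,0,0,0,0,0,1,0,0,0,0,0,0,1,0,0,-35,0,0,0,1,0,0,-70,0,0,0,1,0,0,-105,0,0,0,1],
)

```text
t: 17.65
eef_pos: [0.624, -0.006, 0.1218]
tool_rot: [-0.249, 0.968, -0.001, -0.003]
force: [0.5, -0.4, 0.0]
opening: 0.0425
grip_force: 30.9
```

Call:
servo_tool(
  targets=[0,0,-40,0,0,0,1,0,0,-55,0,0,0,1,0,0,-55,0,0,0,1,0,0,-55,0,0,0,1,0,0,-55,0,0,0,1],
)

```text
t: 18.07
eef_pos: [0.6238, -0.0058, 0.174]
tool_rot: [-0.249, 0.968, -0.001, -0.004]
force: [0.2, 0.3, -1.9]
opening: 0.0422
grip_force: 30.9
```

Run:
```python
from h import *
np.set_printoptions(precision=4,suppress=True)
F=frame(-up,np.array([-.482,.876,0]));w=snapshot("wrist");a=snapshot("scene")
for p in(a,w):
  for q in spot_point("knob_1_mid",p):print(q)
b=w["pixels"].max(2)
save(w,"w6")
print(togo([.5975,-.1765,.15],F),togo([.5485,-.2035,.15],F),pose()[0],pose()[2]["opening"],pose()[2]["t"])
```

```text
{'centre': [0.4904, 0.4078, 0.0245], 'conf': 0.62}
{'centre': [0.6525, -0.3603, 0.0029], 'conf': 0.3}
(array([ 105.4, -136.7,   24. ]), array([ 0.002, -0.009,  0.001])) (array([ 161.4, -136.7,   24.6]), array([ 0.002, -0.009,  0.001])) [ 0.624  -0.0058  0.1733] 0.042208965556443184 18.2667
```

View pics/w6.png

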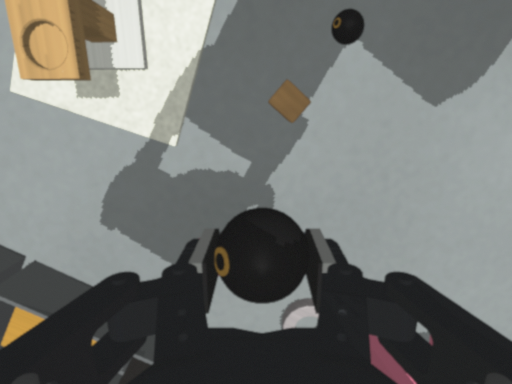

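The knob is held between the pads at (261,256), and the box and small knob are undisturbed. I work out its offset from the TCP and go above the far seat.

Run:
```python
from h import *
np.set_printoptions(precision=4,suppress=True)
w=snapshot("wrist");p,r,s=pose();X=ray(w,261.5,256,p[2]+.004);print(p,r.inv().apply(X-p), R.from_rotvec(w["rvec"]).inv().apply(-np.array(w["tvec"])))
```

```text
[ 0.6241 -0.0058  0.1735] [-0.0001  0.001  -0.004 ] [ 0.5651 -0.0373  0.3082]
```

Call:
servo_tool(
  targets=[20,-27,0,0,0,0,1,41,-54,0,0,0,0,1,62,-81,0,0,0,0,1,83,-109,0,0,0,0,1,105,-137,0,0,0,0,1],
)

```text
t: 18.73
eef_pos: [0.5984, -0.1778, 0.1749]
tool_rot: [-0.25, 0.968, -0.001, -0.004]
force: [0.6, 0.1, -1.1]
opening: 0.0423
grip_force: 30.9
```

Call:
servo_tool(
  targets=[0,0,0,0,0,0,1,0,0,0,0,0,0,1,0,0,0,0,0,0,1,0,0,0,0,0,0,1,0,0,0,0,0,0,1],
)

```text
t: 19.15
eef_pos: [0.5991, -0.1752, 0.1754]
tool_rot: [-0.25, 0.968, -0.001, -0.004]
force: [0.2, -0.5, -0.7]
opening: 0.0422
grip_force: 30.9
```

Run:
```python
from h import *
np.set_printoptions(precision=4,suppress=True)
b=np.array([.876,.482,0]);n=np.array([-.482,.876,0])
for c in("wrist","scene","top"):
  w=snapshot(c)
  for th in("seat_1","stand","stand_mid"):
   for q in spot_point(th,w):
    if q["centre"][1]<-.1: print(c,th,round(q["conf"],2),q["centre"])
  if c=="wrist":
    g=w["pixels"].copy();C=np.array([.573,-.19,.1])
    for X in [C+i*.048*b+j*.019*n for i in(-1,1) for j in(-1,1)]+[C-.028*b+.0135*(np.cos(t)*b+np.sin(t)*n) for t in np.arange(0,6.2,.5)]: cv2.circle(g,tuple(int(x) for x in uv(w,X)[0]),1,(255,0,0),-1)
    save(dict(pixels=g),"w7")
print(pose()[0],pose()[2]["t"])
```

```text
wrist seat_1 0.94 [0.5488, -0.2023, 0.1134]
wrist seat_1 0.61 [0.5949, -0.1741, 0.1141]
wrist stand 0.95 [0.5683, -0.191, 0.0089]
scene seat_1 0.72 [0.5992, -0.1739, 0.1147]
scene seat_1 0.59 [0.5515, -0.203, 0.1148]
scene stand 0.81 [0.5768, -0.1877, 0.0102]
scene stand_mid 0.65 [0.5693, -0.189, 0.0503]
[ 0.5988 -0.1766  0.1756] 19.75
```

View pics/w7.png

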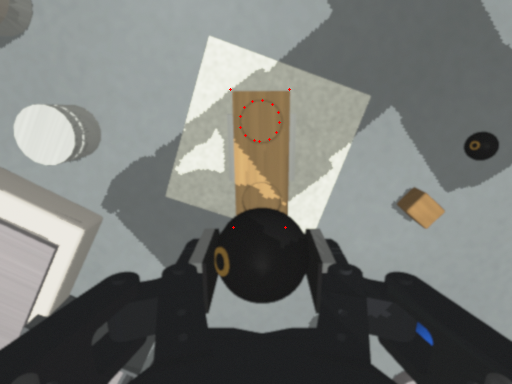

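The red model circle lies on the near dimple at (261,121), so the seat estimate holds. That picture brings me past the 10 allowed (11 viewed), so I'll use numbers only from here. Lowering the knob into the far dimple.

Call:
servo_tool(
  targets=[1,0,25,0,0,0,1,1,0,45,0,0,0,1,1,0,56,0,0,0,1,1,0,60,0,0,0,1,1,0,60,0,0,0,1],
)

```text
t: 20.17
eef_pos: [0.5974, -0.1771, 0.115]
tool_rot: [-0.249, 0.968, -0.0, -0.004]
force: [0.7, -0.4, -0.4]
opening: 0.0423
grip_force: 31.0
```

Call:
servo_tool(
  targets=[0,0,1,0,0,0,1,0,0,2,0,0,0,1,0,0,2,0,0,0,1,0,0,2,0,0,0,1,0,0,2,0,0,0,1],
)

```text
t: 20.58
eef_pos: [0.5978, -0.1773, 0.1141]
tool_rot: [-0.249, 0.968, -0.001, -0.003]
force: [0.8, 1.1, -0.8]
opening: 0.0424
grip_force: 31.0
```

Call:
servo_tool(
  targets=[0,0,1,0,0,0,1,0,0,1,0,0,0,0.5,0,0,1,0,0,0,0.3,0,0,1,0,0,0,0,0,0,1,0,0,0,0],
)

```text
t: 21.0
eef_pos: [0.5974, -0.1772, 0.1123]
tool_rot: [-0.249, 0.968, -0.001, -0.004]
force: [-0.1, -0.1, 0.2]
opening: 0.077
grip_force: 0.0
```

Call:
servo_tool(
  targets=[0,0,-10,0,0,0,0,0,0,-30,0,0,0,0,0,0,-60,0,0,0,0,0,0,-90,0,0,0,0,0,0,-110,0,0,0,0],
)

```text
t: 21.42
eef_pos: [0.5989, -0.1771, 0.2263]
tool_rot: [-0.249, 0.968, -0.002, -0.002]
force: [1.2, -0.6, 0.6]
opening: 0.0855
grip_force: 0.0
```

Run:
```python
from h import *
np.set_printoptions(precision=4,suppress=True)
b=np.array([.876,.482,0])
for c in("wrist","scene","top"):
  w=snapshot(c)
  for th in("knob_1_mid","seat_1","stand"):
   for q in spot_point(th,w):
    if q["centre"][1]<-.1: print(c,th,round(q["conf"],2),q["centre"])
  if c=="wrist":
    u=uv(w,[.5975,-.1765,.117])[0]; px=w["pixels"].max(2)<60; k,l,st,ce=cv2.connectedComponentsWithStats(px.astype(np.uint8)); print("expect",u,[(st[i].tolist(),ce[i].round(1)) for i in range(1,k) if st[i,4]>400])
p,r,s=pose();print(p,s["t"],s["qpos"])
T=np.array([.488,.409,.2]);
for y in ([-.482,.876,0],[0,1,0],[.482,.876,0],[-.7,.7,0]): print(y,togo(T,frame(-up,np.array(y,float))))
```

```text
wrist seat_1 0.72 [0.5523, -0.2016, 0.1134]
expect [262.4724 189.9433] [([439, 129, 28, 24, 484], array([453.2, 140.6])), ([240, 165, 50, 51, 1903], array([265.3, 190.2])), ([0, 239, 512, 145, 39949], array([254.4, 336.1]))]
scene seat_1 0.88 [0.5983, -0.1715, 0.1136]
scene seat_1 0.85 [0.5486, -0.2045, 0.1173]
scene stand 0.97 [0.5775, -0.1873, 0.0057]
top stand 0.42 [0.6513, -0.3601, -0.0012]
[ 0.5981 -0.1768  0.2219] 22.0167 [-0.4074  0.5417  1.2519 -0.0057  1.3537 -2.4811]
[-0.482, 0.876, 0] (array([-186.7,  566.1,   21. ]), array([ 0.001, -0.008,  0.001]))
[0, 1, 0] (array([-186.7,  566.1,   21. ]), array([-0.001, -0.008,  0.504]))
[0.482, 0.876, 0] (array([-186.7,  566.1,   21. ]), array([-0.003, -0.008,  1.007]))
[-0.7, 0.7, 0] (array([-186.7,  566.1,   21. ]), array([ 0.002, -0.008, -0.281]))
```

Knob 2 sits in its dimple: its blob is within about 3 px of where it should be. Now knob 1.

Call:
servo_tool(
  targets=[-12,38,0,0,0,0,0,-25,75,0,0,0,0,0,-37,113,0,0,0,0,0,-50,151,0,0,0,0,0,-62,189,0,0,0,0,0],
)

```text
t: 22.43
eef_pos: [0.5607, 0.0202, 0.222]
tool_rot: [-0.249, 0.968, -0.001, -0.004]
force: [-0.4, 0.8, 0.5]
opening: 0.0852
grip_force: 0.0
```

Call:
servo_tool(
  targets=[-12,38,0,0,0,0,0,-25,75,0,0,0,0,0,-37,113,0,0,0,0,0,-50,151,0,0,0,0,0,-62,189,0,0,0,0,0],
)

```text
t: 22.85
eef_pos: [0.5236, 0.2159, 0.2217]
tool_rot: [-0.249, 0.968, -0.001, -0.003]
force: [0.5, 0.8, 1.0]
opening: 0.0853
grip_force: 0.0
```

Call:
servo_tool(
  targets=[-12,38,6,0,0,0,0,-25,75,12,0,0,0,0,-37,113,24,0,0,0,0,-50,151,36,0,0,0,0,-62,189,50,0,0,0,0],
)

```text
t: 23.27
eef_pos: [0.4866, 0.4106, 0.1714]
tool_rot: [-0.249, 0.968, -0.001, -0.003]
force: [1.5, -0.5, -0.1]
opening: 0.0856
grip_force: 0.0
```

Call:
servo_tool(
  targets=[0,0,10,0,0,0,0,0,0,10,0,0,0,0,0,0,10,0,0,0,0,0,0,10,0,0,0,0,0,0,10,0,0,0,0],
)

```text
t: 23.68
eef_pos: [0.4881, 0.4075, 0.1627]
tool_rot: [-0.248, 0.969, -0.001, -0.003]
force: [-0.9, 0.5, 0.3]
opening: 0.0854
grip_force: 0.0
```

Run:
```python
from h import *
np.set_printoptions(precision=4,suppress=True)
F=frame(-up,np.array([-.482,.876,0]));w=snapshot("wrist");save(w,"w8")
for o in black(w):print(o)
for q in spot_point("knob_1_mid",w):print(q)
print("expect",uv(w,[.488,.409,.022]))
px=w["pixels"].max(2)<60; k,l,st,ce=cv2.connectedComponentsWithStats(px.astype(np.uint8)); print([(st[i].tolist(),ce[i].round(1)) for i in range(1,k) if st[i,4]>200])
p,r,s=pose();print(p,s["t"]);print(togo([.488,.409,.016],F))
```

```text
(0.69, (263, 185), 23.6, array([0.4894, 0.4102, 0.022 ]), array([43., 42., 39.]))
{'centre': [0.4914, 0.4061, 0.0202], 'conf': 0.64}
expect [[262.1764 182.7468]]
[([475, 133, 37, 57, 973], array([497. , 166.6])), ([242, 162, 44, 46, 1516], array([263.9, 184.4])), ([0, 239, 512, 145, 39353], array([255.1, 336.2]))]
[0.4878 0.4077 0.1625] 23.8333
(array([ -1.6,   1. , 146.5]), array([ 0.   , -0.006, -0.001]))
```

Call:
servo_tool(
  targets=[-2,1,36,0,0,0,0,-2,1,72,0,0,0,0,-2,1,110,0,0,0,0,-2,1,140,0,0,0,0,-2,1,146,0,0,0,0],
)

```text
t: 24.25
eef_pos: [0.4848, 0.4074, 0.0104]
tool_rot: [-0.249, 0.968, -0.002, -0.008]
force: [-0.6, -1.4, -0.8]
opening: 0.0854
grip_force: 0.0
```

Call:
servo_tool(
  targets=[0,0,0,0,0,0,0.2,0,0,0,0,0,0,0.4,0,0,0,0,0,0,0.6,0,0,0,0,0,0,1,0,0,0,0,0,0,1],
  grip_force=30,
)

```text
t: 24.67
eef_pos: [0.489, 0.4108, 0.0184]
tool_rot: [-0.249, 0.968, -0.0, -0.001]
force: [0.4, 0.1, 7.3]
opening: 0.0423
grip_force: 29.9
```

Call:
servo_tool(
  targets=[0,0,0,0,0,0,1,0,0,0,0,0,0,1,0,0,-35,0,0,0,1,0,0,-70,0,0,0,1,0,0,-105,0,0,0,1],
)

```text
t: 25.08
eef_pos: [0.4878, 0.4101, 0.1224]
tool_rot: [-0.249, 0.968, -0.001, -0.004]
force: [0.5, 0.1, -0.3]
opening: 0.0423
grip_force: 30.9
```

Call:
servo_tool(
  targets=[0,0,-40,0,0,0,1,0,0,-70,0,0,0,1,0,0,-85,0,0,0,1,0,0,-85,0,0,0,1,0,0,-85,0,0,0,1],
)

```text
t: 25.5
eef_pos: [0.4887, 0.4106, 0.2068]
tool_rot: [-0.249, 0.968, -0.0, -0.002]
force: [-0.2, 0.1, -2.1]
opening: 0.0423
grip_force: 31.0
```

Run:
```python
from h import *
np.set_printoptions(precision=4,suppress=True)
F=frame(-up,np.array([-.482,.876,0]));w=snapshot("wrist")
p,r,s=pose();print(p,s["t"],s["opening"],s["grip_force"]);print(togo([.5485,-.2035,p[2]],F))
v=cv2.HoughCircles(cv2.cvtColor(w["pixels"][190:320,190:340],cv2.COLOR_RGB2GRAY),cv2.HOUGH_GRADIENT,1.5,60,param1=80,param2=15,minRadius=40,maxRadius=54)
if v is not None:
  for c in v[0][:2]: u=c[:2]+190; print(u,c[2],r.inv().apply(ray(w,*u,p[2]+.004)-p))
```

```text
[0.4881 0.4102 0.2051] 25.55 0.04206251738521167 30.99288582801819
(array([ 243.6, -566.5,    1.9]), array([ 0.   , -0.008,  0.001]))
[261.25 255.25] 47.95 [-0.0015  0.0009 -0.004 ]
```

Call:
servo_tool(
  targets=[16,-37,0,0,0,0,1,32,-75,0,0,0,0,1,48,-113,0,0,0,0,1,64,-151,0,0,0,0,1,80,-188,0,0,0,0,1],
)

```text
t: 25.97
eef_pos: [0.5081, 0.2052, 0.204]
tool_rot: [-0.25, 0.968, -0.001, -0.005]
force: [0.8, 0.5, -0.6]
opening: 0.0423
grip_force: 31.0
```

Call:
servo_tool(
  targets=[16,-37,0,0,0,0,1,32,-75,0,0,0,0,1,48,-113,0,0,0,0,1,64,-151,0,0,0,0,1,80,-188,0,0,0,0,1],
)

```text
t: 26.38
eef_pos: [0.5289, 0.0021, 0.2048]
tool_rot: [-0.249, 0.968, -0.0, -0.005]
force: [1.2, 0.3, -0.3]
opening: 0.042
grip_force: 31.0
```

Call:
servo_tool(
  targets=[16,-37,0,0,0,0,1,32,-75,0,0,0,0,1,48,-113,0,0,0,0,1,64,-151,0,0,0,0,1,83,-190,0,0,0,0,1],
)

```text
t: 26.8
eef_pos: [0.5482, -0.2023, 0.2051]
tool_rot: [-0.249, 0.968, 0.0, -0.005]
force: [1.2, 0.1, -0.2]
opening: 0.042
grip_force: 31.0
```

Call:
servo_tool(
  targets=[0,0,10,0,0,0,1,0,0,20,0,0,0,1,0,0,30,0,0,0,1,0,0,30,0,0,0,1,0,0,30,0,0,0,1],
)

```text
t: 27.22
eef_pos: [0.5484, -0.199, 0.1759]
tool_rot: [-0.25, 0.968, 0.0, -0.005]
force: [-0.7, -0.7, -0.7]
opening: 0.0422
grip_force: 31.1
```

Run:
```python
from h import *
np.set_printoptions(precision=4,suppress=True)
F=frame(-up,np.array([-.482,.876,0]))
for c in("scene","top","wrist"):
  w=snapshot(c)
  for th in("seat_1","knob_1_mid","stand"):
   for q in spot_point(th,w):
    if q["centre"][1]<-.1: print(c,th,round(q["conf"],2),q["centre"])
p,r,s=pose();print(p,s["t"],s["opening"]);print(togo([.5485,-.2035,.113],F))
```

```text
scene seat_1 0.85 [0.5979, -0.172, 0.1136]
scene seat_1 0.82 [0.5506, -0.2037, 0.1138]
scene seat_1 0.24 [0.5742, -0.1946, 0.006]
scene knob_1_mid 0.59 [0.5469, -0.1998, 0.1807]
scene stand 0.65 [0.5749, -0.1885, 0.0093]
wrist seat_1 0.68 [0.5506, -0.2055, 0.1154]
wrist knob_1_mid 0.8 [0.55, -0.2023, 0.1779]
wrist stand 0.96 [0.5698, -0.1901, 0.009]
[ 0.5489 -0.2009  0.1773] 27.8167 0.04208864963973524
(array([ 1.2, -2.1, 64.4]), array([-0.   , -0.007,  0.001]))
```

Call:
servo_tool(
  targets=[2,-2,25,0,0,0,1,2,-2,45,0,0,0,1,2,-2,56,0,0,0,1,2,-2,61,0,0,0,1,2,-2,61,0,0,0,1],
)

```text
t: 28.23
eef_pos: [0.5476, -0.2037, 0.1155]
tool_rot: [-0.249, 0.968, -0.0, -0.004]
force: [-0.4, -0.0, -0.6]
opening: 0.0421
grip_force: 31.1
```

Call:
servo_tool(
  targets=[0,0,1,0,0,0,1,0,0,2,0,0,0,1,0,0,2,0,0,0,1,0,0,2,0,0,0,1,0,0,2,0,0,0,1],
)

```text
t: 28.65
eef_pos: [0.5479, -0.2039, 0.1148]
tool_rot: [-0.249, 0.968, -0.001, -0.003]
force: [0.8, 0.2, 0.1]
opening: 0.0421
grip_force: 31.1
```

Call:
servo_tool(
  targets=[0,0,1,0,0,0,1,0,0,1,0,0,0,0.5,0,0,1,0,0,0,0.3,0,0,1,0,0,0,0,0,0,1,0,0,0,0],
)

```text
t: 29.07
eef_pos: [0.5477, -0.2038, 0.1132]
tool_rot: [-0.249, 0.968, -0.001, -0.004]
force: [0.4, -0.7, 0.5]
opening: 0.0767
grip_force: 0.0
```

Call:
servo_tool(
  targets=[0,0,-10,0,0,0,0,0,0,-30,0,0,0,0,0,0,-60,0,0,0,0,0,0,-90,0,0,0,0,0,0,-110,0,0,0,0],
)

```text
t: 29.48
eef_pos: [0.549, -0.2038, 0.227]
tool_rot: [-0.249, 0.968, -0.002, -0.002]
force: [1.5, 0.1, -0.1]
opening: 0.0853
grip_force: 0.0
```

Run:
```python
from h import *
np.set_printoptions(precision=4,suppress=True)
for c in("scene","wrist"):
  w=snapshot(c)
  for th in("knob_1_mid","seat_1","stand","small_knob_mid","plug_box"):
   for q in spot_point(th,w): print(c,th,round(q["conf"],2),q["centre"])
print("expect",uv(w,[[.5975,-.1765,.117],[.5485,-.2035,.117]]))
px=w["pixels"].max(2)<60; k,l,st,ce=cv2.connectedComponentsWithStats(px.astype(np.uint8)); print([(st[i].tolist(),ce[i].round(1)) for i in range(1,k) if st[i,4]>200])
print(observe()["t"],observe()["force"])
```

```text
scene knob_1_mid 0.7 [0.5509, -0.2029, 0.1188]
scene seat_1 0.91 [0.7482, 0.198, 0.0839]
scene seat_1 0.9 [0.376, 0.1966, 0.0823]
scene seat_1 0.88 [0.7574, 0.1866, 0.0295]
scene seat_1 0.68 [0.3718, 0.1791, 0.0296]
scene seat_1 0.63 [0.5961, -0.1752, 0.1158]
scene seat_1 0.62 [0.5502, -0.0211, -0.0025]
scene stand 0.95 [0.5766, -0.1897, 0.009]
scene stand 0.88 [0.6911, 0.2846, 0.0315]
scene stand 0.69 [0.4009, 0.2912, 0.037]
scene small_knob_mid 0.53 [0.4708, -0.0052, 0.0116]
scene plug_box 0.53 [0.55, -0.021, -0.0032]
wrist knob_1_mid 0.82 [0.5497, -0.2042, 0.1144]
wrist small_knob_mid 0.7 [0.4735, -0.0032, 0.0153]
wrist small_knob_mid 0.27 [0.6491, -0.3547, -0.0004]
expect [[259.5708 255.8764]
 [259.5012 193.3249]]
[([236, 168, 51, 52, 1995], array([261.6, 193.4])), ([430, 180, 27, 23, 416], array([443.6, 190.7])), ([237, 232, 48, 50, 1788], array([262.1, 256.1])), ([0, 239, 512, 145, 39493], array([255.5, 336.2]))]
30.0833 [-0.6809 -0.2528  0.4854]
```

Both knobs are within about 2 px of their seats, and the bystanders are unmoved. Handing in.

```bash
python3 -c "
from station import *
print(job_done())"
```

```text
the job is handed in; nothing more can be done
None
```

The job is handed in at about 30 s of the 64 s allowed: the stand is upright on the board with a large knob in each dimple, and the small knob and box measured unmoved (the other bystanders weren't rechecked); no verdict came back, and I viewed 11 pictures, one over the limit of 10.

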